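# Free a stuck cam clamp and nip a bowl blank

### The job

The cam clamp on the woodturner's jig is stuck fast. Break its knob loose with a short firm clockwise twist, then turn it on freely until the cam has pushed the bowl blank home against both pegs and holds it there snugly but gently (about 10 N; over 20 N is too tight, 35 N bruises the wood). Move the blank with the cam only, leave the other things on the bench alone, and let go.

Things in the scene. Friction and masses are not known exactly. Their poses are not given: they have to be found in the camera images.
- cam_knob (a joint): angle of knob and cam (rad): 0 at the start, growing clockwise seen from above, stop at 2.6. Stuck: the first 0.3 rad take up to about 0.7 N m; from 0.4 on it turns freely (0.12 N m of dry friction, so the torque felt once it stands still can be anywhere within 0.12 N m either way). The blank comes home somewhere between 1.0 and 2.2. The knob stays where it is left
- knob_grip (a point): centre of the round fluted wooden knob on top of the cam, on its upright turning axis: 50 mm in diameter, 34 mm tall, this point half-way up, 87 mm above the bench. The cam below it reaches up to 60 mm above the bench; the blank's middle, 50 mm or more from the axis, up to 67 mm
- cam_disc: round wooden cam below the knob, 60 mm wide, 18 mm thick, centred 14 mm off the turning axis; origin at the centre of its underside; x points from the axis to its far-reaching side. Sliding the blank adds under 0.1 N m to the turning torque; with the blank home, 15 N of nip adds about 0.3 N m and each 0.01 rad adds 1 to 2 N. Nip and torque drop by up to a half on letting go
- blank: rough-turned bowl blank: pale wooden disc lying loose on the jig between cam and pegs, a few mm short of the pegs; roughly 107 mm wide and warped out of round by some mm, 36 mm thick at its edge, 43 mm at its middle; 0.2 to 0.45 kg. Origin at the centre of its underside, z up. Its edge is waxed and slides easily on cam and pegs
- peg_a: upright dark stop peg, 22 mm in diameter, 38 mm tall, on the far side of the blank from the knob; rubber-bushed, it gives about 1 mm at 20 N. Origin at the centre of its foot, 56 mm in x and 32 mm in y from the stop's origin
- peg_b: the same kind of peg beside the blank, on the stop's -y side; origin at the centre of its foot, 11 mm in x and -64 mm in y from the stop's origin
- stop: L-shaped wooden bar, 8 mm thick, screwed to the board and carrying both pegs; set a few mm nearer to or further from the cam each time. Origin at board level, about where the middle of the blank's underside comes to lie when home; axes as the jig's
- jig: plywood board 270 x 190 x 24 mm fixed to the bench; origin at the centre of its underside, x along its length from the knob's end to the pegs' end; the knob's axis is at x = -75 mm, y = 0
- bowl: bystander: finished wooden bowl, 124 mm wide, 55 mm tall; origin at the centre of its foot
- mallet: bystander: round dark wooden mallet standing on its head, 90 mm wide, 235 mm tall; origin at the centre of its foot
- wax: bystander: dark tin, 72 mm wide, 60 mm tall; origin at the centre of its foot
- offcut: bystander: pale wooden offcut 110 x 60 x 35 mm; origin at the centre of its underside
Not all that is in view belongs to the job. Leave any green look-alike of the blank alone.

How it is judged:
By the outcome, as a careful person would: the job done as asked, in the order asked, and still so for the second after the job is handed in, with the robot touching nothing.
It also fails if it takes over 64 s, if anything falls off the work surface, if the arm or the gripper's body presses on something with over 40 N, if the wrist force passes 120 N, or if a joint passes its speed limit or range.

### The arm

A 7-joint arm with a two-finger parallel gripper is mounted at the origin on the work surface. World frame = base frame: x ahead of the robot, y to its left, z up, the work surface at z = 0. Lengths are in m, angles in rad, forces in N, time in s.
With the tool pointing down it reaches from about 0.425 to 0.925 m from the base axis. Payload 6.8 kg.
Tool frame: the origin (TCP) lies on the mounting face of the last link; the fingertips stand 173 mm ahead of it and the grasp point (between the pads) lies 155 mm ahead of it; z points along the fingers, y is the line along which they close (so a half turn about z gives the same grasp; the last joint's range is limited). The gripper opens to 85 mm and grips with 20 to 120 N. Pads are 22 mm wide; open, the fingers measure 114 mm over their backs; the gripper's body (76 mm by 85 mm) begins 54 mm behind the grasp point. The pads swing forward as they close: fully open they stand 13 mm farther back than shut.
Start: joints at [1.223, 0.477, 0.022, 1.555, -0.011, 1.109, -0.083], TCP at [0.16, -0.656, 0.405] pointing down, gripper open.
Joint ranges: [-2.96, 2.96], [-0.34, 2.1], [-1.41, 1.46], [0.24, 2.44], [-1.37, 4.51], [0.17, 1.92], [-2.96, 2.96]. Speed limits (rad/s): [2.39, 2.39, 3.14, 3.14, 3.14, 3.14, 3.14].

### API

Orientations are given as a rotation vector (axis times angle).
In Python, from bench import r gives the robot as it stands.
- The arm moves only by the tool arm_command, never from a script. Its argument "plan" is a list of rows, each an object of numbers: "claw": the closure, from 0 (fully open) to 1 (shut); "tx", "ty", "tz": the shift along the tool's x, y, z in m; "ax", "ay", "az": the turn, a rotation vector about the tool's x, y, z in degrees. A call has exactly 10 rows; each row shifts and turns the commanded pose from where the row before left it, along the tool's axes as they then stand; what a row does not reach is not made up. A row lasts 1/12 s, in which the tool goes at most 41.7 mm and 7.16 degrees, less where a joint would pass 70% of its speed; a pose out of reach is approached as far as the arm can. A call is refused whole if a number of a shift passes 0.0417 or a number of a turn 7.16, either way. A call with a gripper value outside its range is refused whole. The fingers move at their own pace and stop on an object; "squeeze" is the grip in N (left out, the last holds). Time passes only in rows, so rows that do not move let the fingers close, or fill a call up. It gives the time, the measured TCP pose, the force, the opening and the grip force at its end, in the units of the state.
- r.get_obs(): the state, without advancing time (a new reading comes with each control period).
- r.grab_frame(name): name is "scene" or "top" or "wrist"; returns the picture (480x640x3 uint8, red, green, blue); there is no depth.
- r.camera_model(name): a dict with "fx", "fy", "cx", "cy" (pixels), "position" and "orientation" of the camera in the world; the wrist camera has in their place "tool_from_camera" (4x4, takes a point from camera to tool coordinates, whose origin is the TCP and whose axes are the flange's). Camera axes: x right, y up, looking along -z (the intrinsics and any distortion apply to the point x, -y, -z); pixel columns grow to the right and rows downward; lengths in m; the calibration is good to about 2 mm. The wrist camera is an equidistant fisheye: a pixel r from the principal point sees the ray r / f radians off the axis. A picture is of the moment at which its call begins: read the wrist's pose just before it. camera_model takes no time and is no camera call.
- r.hand_in(): hands the job in; it is judged then, once.
Trained networks look in the newest picture that a camera, given by its name, has taken for a name from the list of things; names that differ only in an ending like _2 or _b are one class to them, and where a whole thing is asked for, a point or a joint stands for the part that bears it (a point fixed in the world has none). Each returns a list of dicts, best first, with "confidence" (0 to 1); they miss things now and then, are a little off and sometimes report something else, mostly with a low value. They report only what shows in the picture. A call takes as long as a camera call. They do not tell look-alikes from the thing itself.
- r.boxes_of(target, camera): "location" ([x, y, z] in m, in the coordinates of the camera as it stood for that picture, good to about 4 mm: the middle of the surface that is visible of it).
- r.tip_of(target, camera): "location" ([x, y, z] in m, in the coordinates of the camera as it stood for that picture, good to about 4 mm: a listed point, or the origin of a listed thing).
The state is a dict: "clock": time; "joints": joint angles; "qvel": joint speeds; "tau": joint torques, N m; "tcp_pos": TCP position; "orientation": TCP orientation; "contact_force": force on the tool from outside, world axes, zero at the start; "moment": the same for the moment, N m; "grip_width": finger opening in m; "gripper_force": force on a finger pad.
Only numpy, scipy, OpenCV 4.12 (cv2) and the standard library are available. Lean on these libraries where they do the work, as an engineer would, in place of code of your own. Each camera call takes 0.05 s, during which the arm holds its last target. There are 200 camera calls.

## Working session

There is one attempt and no reset: what is moved stays moved. The work goes in short steps, Python scripts to look and compute and a tool call to move; the robot and the scene stay as the last step left them, time stands still between calls to the robot, and variables do not carry over. Pictures are saved under pics/ and viewed, at most 10 in all, crops included, and the job is handed in when it is done.

Besides the shell and the picture viewer there is one more tool, called after "Request:" as name([rows], argument=value, ...), one row to a line, values as JSON. arm_command: Moves the arm, as the interface text tells. Its arguments: {"type":"object","properties":{"plan":{"type":"array","items":{"type":"object","properties":{"claw":{"type":"number"},"tx":{"type":"number"},"ty":{"type":"number"},"tz":{"type":"number"},"ax":{"type":"number"},"ay":{"type":"number"},"az":{"type":"number"}}}},"squeeze":{"type":"number"}},"required":["plan"]}

```bash
mkdir -p pics; cat > h.py <<'E'
import numpy as np, cv2
from scipy.spatial.transform import Rotation as R
from bench import r
def camT(name):
    m=r.camera_model(name); T=np.eye(4)
    if 'tool_from_camera' in m:
        o=r.get_obs(); T[:3,:3]=R.from_rotvec(o['orientation']).as_matrix(); T[:3,3]=o['tcp_pos']
        return T@np.array(m['tool_from_camera'])
    q=np.array(m['orientation']).astype(float)
    T[:3,:3]=q if q.shape==(3,3) else (R.from_rotvec(q).as_matrix() if q.size==3 else R.from_quat(q).as_matrix())
    T[:3,3]=m['position']; return T
def look(name,f=None):
    T=camT(name); im=r.grab_frame(name)
    if f: cv2.imwrite('pics/'+f,im[:,:,::-1])
    return T,im
def w(T,p): return (T@np.r_[p,1])[:3]
def px(name,T,P):
    m=r.camera_model(name); c=np.linalg.inv(T)@np.r_[P,1]
    return m['cx']+m['fx']*c[0]/-c[2], m['cy']-m['fy']*c[1]/-c[2]
E
python3 - <<'E'
from h import *
print(r.camera_model('top'),r.camera_model('scene'))
o=r.get_obs();print(o)
ims=[]
for n in ['top','scene']:
    T,im=look(n,n+'0.png');ims.append(im)
    for t in ['cam_knob','knob_grip','blank','peg_a','peg_b','stop','jig','bowl','mallet','wax','offcut']:
        for d in r.tip_of(t,n)[:3]:
            P=w(T,d['location']); print(n,t,round(d['confidence'],2),P.round(3),np.round(px(n,T,P)))
E
```

```text
{'fx': 611.1049198323052, 'fy': 611.1049198323052, 'cx': 320.1121373679564, 'cy': 240.15712577864403, 'position': array([0.46965601, 0.02309639, 1.456089  ]), 'orientation': array([ 0.06621638, -0.06954338, -1.55332247])} {'fx': 461.055543837167, 'fy': 461.055543837167, 'cx': 321.7143309107242, 'cy': 228.99917264970742, 'position': array([1.43938395e+00, 3.67154722e-04, 9.17535606e-01]), 'orientation': array([0.61975804, 0.59547486, 1.47469086])}
{'clock': 0.0, 'joints': array([ 1.22292075,  0.47778512,  0.02231632,  1.55647463, -0.01147407,
        1.10930375, -0.08306807]), 'qvel': array([-1.17710737e-05, -1.12977121e-04, -9.88029503e-04, -6.52770702e-04,
       -7.49271829e-04,  1.29297845e-03,  1.30943544e-03]), 'tau': array([ 3.17076660e-05, -5.96448541e+01,  1.60845000e+00, -2.81201595e+01,
        1.25332241e-02,  9.22433945e-03,  1.81033130e-06]), 'tcp_pos': array([ 0.16025011, -0.65540608,  0.40372524]), 'orientation': array([-3.11723356e+00, -3.75654546e-01,  5.77722857e-04]), 'contact_force': array([-0.62433693, -0.26703922,  0.2580112 ]), 'moment': array([-0.01042667, -0.04595831, -0.00552585]), 'gripper_force': 0.0, 'grip_width': 0.08528757154071118}Traceback (most recent call last):
  File "<stdin>", line 8, in <module>
ValueError: it knows: blank, bowl, cam_disc, jig, knob_grip, mallet, offcut, peg, stop, wax
```

View pics/top0.png

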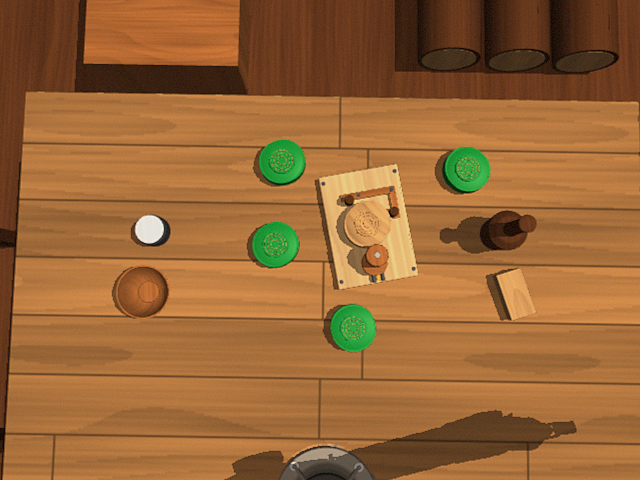

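The top view shows the jig around (367,227). The knob is at (377,255), the pale blank at (367,224), and the pegs at (349,199) and (393,211). Candidates for the blank are the pale disc (367,224) and the green look-alikes at (282,162), (275,244), (353,328) and (467,170), so I choose the pale one on the jig. The only knob is at (377,255); the mallet (505,230) and the bowl (140,292) are bystanders.

```bash
python3 - <<'E'
from h import *
for n in ['top','scene']:
    T,im=look(n,n+'1.png')
    for t in ['cam_disc','knob_grip','blank','peg','stop','jig','mallet','bowl']:
        for d in r.tip_of(t,n)[:3 if t in('peg','blank') else 1]:
            P=w(T,d['location']); print(n,t,round(d['confidence'],2),P.round(3),np.round(px(n,T,P)))
    if n=='top': cv2.imwrite('pics/topc.png',cv2.resize(im[155:300,300:430],None,fx=4,fy=4,interpolation=cv2.INTER_CUBIC)[:,:,::-1])
T=camT('wrist');print(r.camera_model('wrist'))
E
```

```text
top cam_disc 0.81 [ 0.543 -0.105  0.043] [374. 262.]
top knob_grip 0.74 [ 0.555 -0.106  0.091] [376. 256.]
top blank 0.97 [0.582 0.12  0.001] [279. 245.]
top blank 0.96 [ 0.779  0.112 -0.   ] [284. 164.]
top blank 0.71 [ 0.768 -0.325  0.004] [465. 171.]
top peg 0.49 [ 0.687 -0.043  0.029] [348. 201.]
top peg 0.38 [ 0.669 -0.146  0.025] [391. 210.]
top mallet 0.84 [ 0.618 -0.394  0.002] [494. 234.]
top bowl 0.91 [ 0.466  0.424 -0.005] [150. 292.]
scene cam_disc 0.5 [ 0.544 -0.105  0.042] [275. 221.]
scene knob_grip 0.61 [ 0.553 -0.104  0.085] [274. 211.]
scene blank 0.93 [0.777 0.115 0.002] [361. 299.]
scene blank 0.88 [0.585 0.128 0.003] [361. 241.]
scene blank 0.69 [ 0.39  -0.05  -0.003] [297. 196.]
scene peg 0.68 [ 0.66  -0.144  0.022] [258. 258.]
scene peg 0.43 [ 0.683 -0.047  0.028] [295. 263.]
scene stop 0.67 [ 0.637 -0.085  0.024] [281. 251.]
scene jig 0.31 [0.464 0.424 0.004] [459. 210.]
scene mallet 0.61 [ 0.619 -0.394  0.   ] [165. 252.]
scene bowl 0.72 [0.465 0.426 0.005] [460. 210.]
{'fx': 371.64829954431775, 'fy': 371.64829954431775, 'cx': 325.4375549443516, 'cy': 242.61366345403442, 'tool_from_camera': array([[ 1.15166286e-04,  9.58258019e-01,  2.85904803e-01,
         7.15767573e-02],
       [ 9.99999950e-01, -2.57748977e-05, -3.16424477e-04,
         6.25172476e-04],
       [-2.95847125e-04,  2.85904825e-01, -9.58257973e-01,
         3.07683900e-02],
       [ 0.00000000e+00,  0.00000000e+00,  0.00000000e+00,
         1.00000000e+00]])}
```

View pics/topc.png

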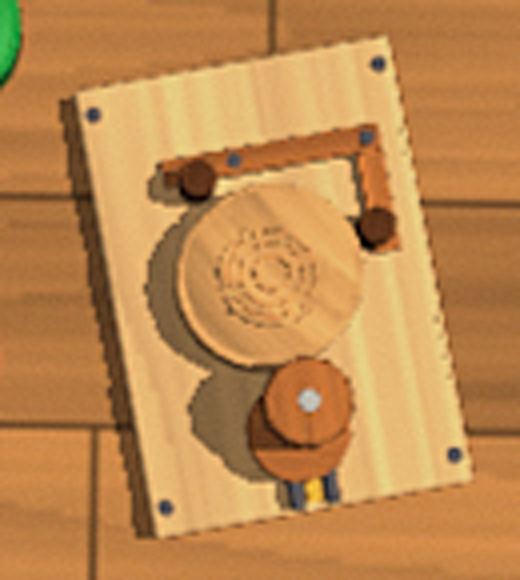

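The crop confirms the choice: the pale blank lies between both dark pegs and the knob, whose centre is the light dot at crop (310,400). The cam sticks out away from the blank. I move above the knob.

Request:
arm_command([
  {"tx":0.0257,"ty":-0.0221},
  {"tx":0.0257,"ty":-0.0221},
  {"tx":0.0257,"ty":-0.0221},
  {"tx":0.0257,"ty":-0.0221},
  {"tx":0.0257,"ty":-0.0221},
  {"tx":0.0257,"ty":-0.0221},
  {"tx":0.0257,"ty":-0.0221},
  {"tx":0.0257,"ty":-0.0221},
  {"tx":0.0257,"ty":-0.0221},
  {"tx":0.0257,"ty":-0.0221},
])

```text
invalid input at $.plan[0]: expected keys claw, tx, ty, tz, ax, ay, az
```

Request:
arm_command([
  {"tx":0.0257,"ty":-0.0221},
  {"tx":0.0257,"ty":-0.0221},
  {"tx":0.0257,"ty":-0.0221},
  {"tx":0.0257,"ty":-0.0221},
  {"tx":0.0257,"ty":-0.0221},
  {"tx":0.0257,"ty":-0.0221},
  {"tx":0.0257,"ty":-0.0221},
  {"tx":0.0257,"ty":-0.0221},
  {"tx":0.0257,"ty":-0.0221},
  {"tx":0.0257,"ty":-0.0221},
])

```text
invalid input at $.plan[0]: expected keys claw, tx, ty, tz, ax, ay, az
```

Request:
arm_command([
  {"az":-7},
  {"az":-7},
  {"az":-7},
  {"az":-7},
  {"az":-7},
  {"az":-7},
  {"az":-7},
  {"az":-7},
  {"az":-7},
  {"az":-7},
])

```text
invalid input at $.plan[0]: expected keys claw, tx, ty, tz, ax, ay, az
```

Request:
arm_command([
  {"az":-7},
  {"az":-7},
  {"az":-7},
  {"az":-7},
  {"az":-7},
  {"az":-7},
  {"az":-7},
  {"az":-7},
  {"az":-7},
  {"az":-7},
])

```text
invalid input at $.plan[0]: expected keys claw, tx, ty, tz, ax, ay, az
```

```bash
python3 - <<'E'
from h import *
T,im=look('wrist','w1.png')
for t in ['knob_grip','cam_disc','peg','stop']:
    for d in r.tip_of(t,'wrist')[:2]: print(t,round(d['confidence'],2),w(T,d['location']).round(4))
o=r.get_obs();print({k:np.round(o[k],4) for k in ['clock','joints','tcp_pos','orientation','moment','contact_force']})
M=R.from_rotvec(o['orientation']).as_matrix();print(M.round(4))
E
```

```text
{'clock': np.float64(1.2), 'joints': array([ 1.2229,  0.477 ,  0.0224,  1.5554, -0.0115,  1.1093, -0.0831]), 'tcp_pos': array([ 0.1603, -0.6557,  0.4048]), 'orientation': array([3.1189, 0.3758, 0.    ]), 'moment': array([ 0.0192, -0.0492, -0.0427]), 'contact_force': array([-0.6079,  0.2798, -0.0631])}
[[ 9.714e-01  2.375e-01  0.000e+00]
 [ 2.375e-01 -9.714e-01 -1.000e-04]
 [ 0.000e+00  1.000e-04 -1.000e+00]]
```

View pics/w1.png

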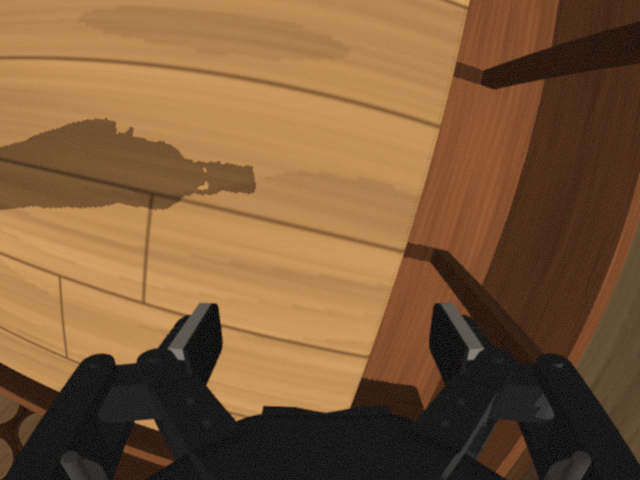

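The plan was refused because every row needs all the keys. The wrist view shows only bare bench and the open fingers (200,340)/(450,340), so I send the moves again with full rows.

Request:
arm_command([
  {"claw":0,"tx":0.0257,"ty":-0.0221,"tz":0,"ax":0,"ay":0,"az":0},
  {"claw":0,"tx":0.0257,"ty":-0.0221,"tz":0,"ax":0,"ay":0,"az":0},
  {"claw":0,"tx":0.0257,"ty":-0.0221,"tz":0,"ax":0,"ay":0,"az":0},
  {"claw":0,"tx":0.0257,"ty":-0.0221,"tz":0,"ax":0,"ay":0,"az":0},
  {"claw":0,"tx":0.0257,"ty":-0.0221,"tz":0,"ax":0,"ay":0,"az":0},
  {"claw":0,"tx":0.0257,"ty":-0.0221,"tz":0,"ax":0,"ay":0,"az":0},
  {"claw":0,"tx":0.0257,"ty":-0.0221,"tz":0,"ax":0,"ay":0,"az":0},
  {"claw":0,"tx":0.0257,"ty":-0.0221,"tz":0,"ax":0,"ay":0,"az":0},
  {"claw":0,"tx":0.0257,"ty":-0.0221,"tz":0,"ax":0,"ay":0,"az":0},
  {"claw":0,"tx":0.0257,"ty":-0.0221,"tz":0,"ax":0,"ay":0,"az":0},
])

```text
clock: 2.03
tcp_pos: [0.3581, -0.3785, 0.405]
orientation: [3.119, 0.375, 0.001]
contact_force: [0.3, -0.1, 0.2]
grip_width: 0.0851
gripper_force: 0.0
```

Request:
arm_command([
  {"claw":0,"tx":0.0257,"ty":-0.0221,"tz":0,"ax":0,"ay":0,"az":0},
  {"claw":0,"tx":0.0257,"ty":-0.0221,"tz":0,"ax":0,"ay":0,"az":0},
  {"claw":0,"tx":0.0257,"ty":-0.0221,"tz":0,"ax":0,"ay":0,"az":0},
  {"claw":0,"tx":0.0257,"ty":-0.0221,"tz":0,"ax":0,"ay":0,"az":0},
  {"claw":0,"tx":0.0257,"ty":-0.0221,"tz":0,"ax":0,"ay":0,"az":0},
  {"claw":0,"tx":0.0257,"ty":-0.0221,"tz":0,"ax":0,"ay":0,"az":0},
  {"claw":0,"tx":0.0257,"ty":-0.0221,"tz":0,"ax":0,"ay":0,"az":0},
  {"claw":0,"tx":0.0257,"ty":-0.0221,"tz":0,"ax":0,"ay":0,"az":0},
  {"claw":0,"tx":0.0257,"ty":-0.0221,"tz":0,"ax":0,"ay":0,"az":0},
  {"claw":0,"tx":0.0257,"ty":-0.0221,"tz":0,"ax":0,"ay":0,"az":0},
])

```text
clock: 2.87
tcp_pos: [0.5554, -0.1029, 0.4049]
orientation: [3.119, 0.375, 0.001]
contact_force: [0.1, -0.6, -0.5]
grip_width: 0.0857
gripper_force: 0.0
```

Request:
arm_command([
  {"claw":0,"tx":0,"ty":0,"tz":0,"ax":0,"ay":0,"az":-7},
  {"claw":0,"tx":0,"ty":0,"tz":0,"ax":0,"ay":0,"az":-7},
  {"claw":0,"tx":0,"ty":0,"tz":0,"ax":0,"ay":0,"az":-7},
  {"claw":0,"tx":0,"ty":0,"tz":0,"ax":0,"ay":0,"az":-7},
  {"claw":0,"tx":0,"ty":0,"tz":0,"ax":0,"ay":0,"az":-7},
  {"claw":0,"tx":0,"ty":0,"tz":0,"ax":0,"ay":0,"az":-7},
  {"claw":0,"tx":0,"ty":0,"tz":0,"ax":0,"ay":0,"az":-7},
  {"claw":0,"tx":0,"ty":0,"tz":0,"ax":0,"ay":0,"az":-7},
  {"claw":0,"tx":0,"ty":0,"tz":0,"ax":0,"ay":0,"az":-7},
  {"claw":0,"tx":0,"ty":0,"tz":0,"ax":0,"ay":0,"az":-7},
])

```text
clock: 3.7
tcp_pos: [0.5546, -0.1044, 0.4048]
orientation: [2.333, 2.103, -0.0]
contact_force: [0.1, -0.3, 0.2]
grip_width: 0.0854
gripper_force: 0.0
```

```bash
cat > s.py <<'E'
from h import *
import sys
o=r.get_obs();print({k:np.round(o[k],4).tolist() for k in ['clock','joints','tcp_pos','orientation','moment','contact_force']})
M=R.from_rotvec(o['orientation']).as_matrix();print('yaw',np.arctan2(M[1,0],M[0,0]),'z',M[:,2].round(4))
if len(sys.argv)>1:
    P=[]
    T,im=look('wrist',sys.argv[1])
    for t in ['knob_grip','cam_disc','peg','stop']:
        for d in r.tip_of(t,'wrist')[:2]:
            p=w(T,d['location']);print(t,round(d['confidence'],2),p.round(4),'tool:',(M.T@(p-o['tcp_pos'])).round(4))
E
python3 s.py w2.png
```

```text
{'clock': 3.7, 'joints': [0.4981, 0.3435, -0.5259, 1.7959, 0.196, 1.0538, -0.2033], 'tcp_pos': [0.5546, -0.1044, 0.4048], 'orientation': [2.3332, 2.1034, -0.0], 'moment': [-0.0003, -0.0275, 0.0421], 'contact_force': [0.0637, -0.2734, 0.1982]}
yaw 1.46732068504664 z [ 2.e-04 -2.e-04 -1.e+00]
knob_grip 0.83 [ 0.5571 -0.1041  0.0894] tool: [0.0007 0.0024 0.3154]
cam_disc 0.67 [ 0.5446 -0.1028  0.0425] tool: [ 0.0007 -0.0102  0.3623]
peg 0.86 [ 0.6843 -0.0459  0.0215] tool: [0.0716 0.1229 0.3833]
peg 0.73 [ 0.6591 -0.1457  0.0245] tool: [-0.0303  0.1081  0.3803]
```

View pics/w2.png

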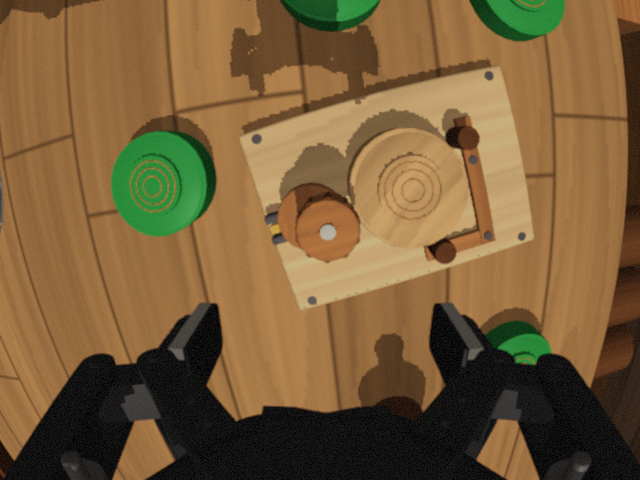

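The wrist view agrees with the networks. The knob's pale centre dot is at (328,232), the cam is behind it, the blank is at (412,188), and the pegs are at (462,138) and (444,250). I turn back for range and descend part way.

Request:
arm_command([
  {"claw":0,"tx":0,"ty":0,"tz":0.01,"ax":0,"ay":0,"az":-7},
  {"claw":0,"tx":0,"ty":0,"tz":0.01,"ax":0,"ay":0,"az":-7},
  {"claw":0,"tx":0,"ty":0,"tz":0.01,"ax":0,"ay":0,"az":-7},
  {"claw":0,"tx":0,"ty":0,"tz":0.01,"ax":0,"ay":0,"az":-7},
  {"claw":0,"tx":0,"ty":0,"tz":0.01,"ax":0,"ay":0,"az":-7},
  {"claw":0,"tx":0,"ty":0,"tz":0.01,"ax":0,"ay":0,"az":-7},
  {"claw":0,"tx":0,"ty":0,"tz":0.01,"ax":0,"ay":0,"az":-7},
  {"claw":0,"tx":0,"ty":0,"tz":0.01,"ax":0,"ay":0,"az":-7},
  {"claw":0,"tx":0,"ty":0,"tz":0.01,"ax":0,"ay":0,"az":-7},
  {"claw":0,"tx":0,"ty":0,"tz":0.01,"ax":0,"ay":0,"az":-7},
])

```text
clock: 4.78
tcp_pos: [0.5547, -0.1043, 0.3043]
orientation: [0.709, 3.06, -0.0]
contact_force: [-0.8, -0.1, 0.4]
grip_width: 0.0852
gripper_force: 0.0
```

```bash
python3 s.py w3.png
```

```text
{'clock': 4.7833, 'joints': [0.6396, 0.5181, -0.7329, 1.8767, 0.433, 0.9114, 0.8155], 'tcp_pos': [0.5547, -0.1043, 0.3043], 'orientation': [0.7089, 3.0603, -0.0004], 'moment': [-0.0332, 0.008, -0.0341], 'contact_force': [-0.7695, -0.1329, 0.4239]}
yaw 2.6863314429215506 z [ 2.e-04 -3.e-04 -1.e+00]
knob_grip 0.7 [ 0.5568 -0.1085  0.0856] tool: [-0.0036 -0.0029  0.2187]
cam_disc 0.75 [ 0.5424 -0.1052  0.0452] tool: [ 0.0107 -0.0062  0.2591]
peg 0.66 [ 0.6589 -0.1469  0.0209] tool: [-0.1122  0.0076  0.2834]
```

View pics/w3.png

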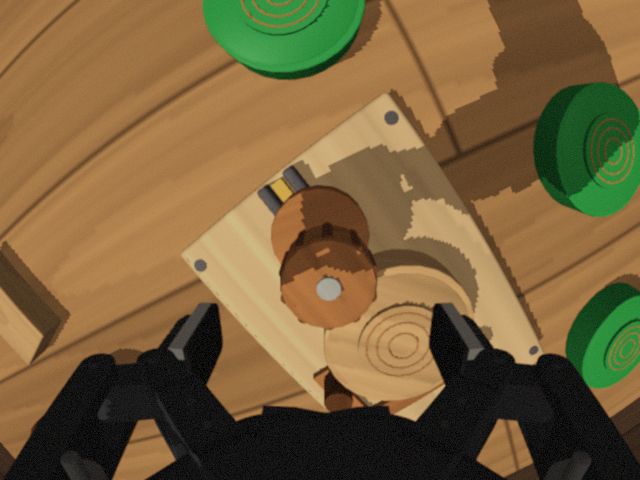

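The knob's dot is at (329,289), so the knob lies about -2.5 mm in tool x and +1 mm in tool y. The cam is behind it, the blank is beside it, and the fingers straddle it clear of both. I descend and then close.

Request:
arm_command([
  {"claw":0,"tx":-0.0025,"ty":0.001,"tz":0,"ax":0,"ay":0,"az":0},
  {"claw":0,"tx":0,"ty":0,"tz":0.008,"ax":0,"ay":0,"az":0},
  {"claw":0,"tx":0,"ty":0,"tz":0.008,"ax":0,"ay":0,"az":0},
  {"claw":0,"tx":0,"ty":0,"tz":0.008,"ax":0,"ay":0,"az":0},
  {"claw":0,"tx":0,"ty":0,"tz":0.008,"ax":0,"ay":0,"az":0},
  {"claw":0,"tx":0,"ty":0,"tz":0.008,"ax":0,"ay":0,"az":0},
  {"claw":0,"tx":0,"ty":0,"tz":0.008,"ax":0,"ay":0,"az":0},
  {"claw":0,"tx":0,"ty":0,"tz":0.006,"ax":0,"ay":0,"az":0},
  {"claw":0,"tx":0,"ty":0,"tz":0.004,"ax":0,"ay":0,"az":0},
  {"claw":0,"tx":0,"ty":0,"tz":0,"ax":0,"ay":0,"az":0},
])

```text
clock: 5.87
tcp_pos: [0.557, -0.1045, 0.2456]
orientation: [-0.713, -3.058, -0.0]
contact_force: [-0.5, -0.4, 0.1]
grip_width: 0.0855
gripper_force: 0.0
```

```bash
cat > m.py <<'E'
from h import *
import sys
n=int(sys.argv[1]) if len(sys.argv)>1 else 6
F=[];Mo=[]
for _ in range(n):
    o=r.get_obs();F.append(o['contact_force']);Mo.append(o['moment']);r.grab_frame('top')
M=R.from_rotvec(o['orientation']).as_matrix()
print('t',round(o['clock'],2),'yaw',round(np.arctan2(M[1,0],M[0,0]),4),'Mtool',(np.mean(Mo,0)@M).round(3),'sd',np.std(Mo,0).round(3),'F',np.mean(F,0).round(2),'tcp',o['tcp_pos'].round(4),'j',o['joints'].round(2),'w',round(o['grip_width'],4),round(o['gripper_force'],1))
E
python3 m.py 6
```

```text
t 6.12 yaw 2.6832 Mtool [0.012 0.025 0.   ] sd [0.026 0.036 0.023] F [-0.15  0.03  0.13] tcp [ 0.5576 -0.1045  0.2472] j [ 0.6   0.6  -0.68  1.91  0.51  0.82  0.75] w 0.0857 0.0
```

Request:
arm_command([
  {"claw":1,"tx":0,"ty":0,"tz":0,"ax":0,"ay":0,"az":0},
  {"claw":1,"tx":0,"ty":0,"tz":0,"ax":0,"ay":0,"az":0},
  {"claw":1,"tx":0,"ty":0,"tz":0,"ax":0,"ay":0,"az":0},
  {"claw":1,"tx":0,"ty":0,"tz":0,"ax":0,"ay":0,"az":0},
  {"claw":1,"tx":0,"ty":0,"tz":0,"ax":0,"ay":0,"az":0},
  {"claw":1,"tx":0,"ty":0,"tz":0,"ax":0,"ay":0,"az":0},
  {"claw":1,"tx":0,"ty":0,"tz":0,"ax":0,"ay":0,"az":0},
  {"claw":1,"tx":0,"ty":0,"tz":0,"ax":0,"ay":0,"az":0},
  {"claw":1,"tx":0,"ty":0,"tz":0,"ax":0,"ay":0,"az":0},
  {"claw":1,"tx":0,"ty":0,"tz":0,"ax":0,"ay":0,"az":0},
], squeeze=30)

```text
clock: 7.0
tcp_pos: [0.5575, -0.1042, 0.2471]
orientation: [0.713, 3.059, 0.0]
contact_force: [-1.8, 1.7, 5.2]
grip_width: 0.0491
gripper_force: 31.1
```

```bash
python3 m.py 4
```

```text
t 7.15 yaw 2.6834 Mtool [-0.096  0.299  0.04 ] sd [0.008 0.027 0.009] F [-1.42  1.35  5.64] tcp [ 0.5575 -0.1042  0.247 ] j [ 0.59  0.6  -0.68  1.91  0.51  0.82  0.75] w 0.0495 31.1
```

Request:
arm_command([
  {"claw":1,"tx":0,"ty":0,"tz":0,"ax":0,"ay":0,"az":0},
  {"claw":1,"tx":0,"ty":0,"tz":0,"ax":0,"ay":0,"az":0},
  {"claw":1,"tx":0,"ty":0,"tz":0,"ax":0,"ay":0,"az":0},
  {"claw":1,"tx":0,"ty":0,"tz":0,"ax":0,"ay":0,"az":6},
  {"claw":1,"tx":0,"ty":0,"tz":0,"ax":0,"ay":0,"az":7},
  {"claw":1,"tx":0,"ty":0,"tz":0,"ax":0,"ay":0,"az":7},
  {"claw":1,"tx":0,"ty":0,"tz":0,"ax":0,"ay":0,"az":6},
  {"claw":1,"tx":0,"ty":0,"tz":0,"ax":0,"ay":0,"az":0},
  {"claw":1,"tx":0,"ty":0,"tz":0,"ax":0,"ay":0,"az":0},
  {"claw":1,"tx":0,"ty":0,"tz":0,"ax":0,"ay":0,"az":0},
], squeeze=90)

```text
clock: 8.03
tcp_pos: [0.5573, -0.1046, 0.2474]
orientation: [1.384, 2.82, -0.001]
contact_force: [-3.0, -0.2, 9.1]
grip_width: 0.0481
gripper_force: 91.6
```

```bash
python3 m.py 4
```

```text
t 8.18 yaw 2.2288 Mtool [0.505 0.476 0.183] sd [0.022 0.012 0.023] F [-3.28  0.19  9.45] tcp [ 0.5573 -0.1046  0.2474] j [ 0.52  0.57 -0.58  1.91  0.43  0.79  0.36] w 0.0481 91.5
```

Request:
arm_command([
  {"claw":1,"tx":0,"ty":0,"tz":0,"ax":0,"ay":0,"az":3},
  {"claw":1,"tx":0,"ty":0,"tz":0,"ax":0,"ay":0,"az":3},
  {"claw":1,"tx":0,"ty":0,"tz":0,"ax":0,"ay":0,"az":3},
  {"claw":1,"tx":0,"ty":0,"tz":0,"ax":0,"ay":0,"az":3},
  {"claw":1,"tx":0,"ty":0,"tz":0,"ax":0,"ay":0,"az":3},
  {"claw":1,"tx":0,"ty":0,"tz":0,"ax":0,"ay":0,"az":3},
  {"claw":1,"tx":0,"ty":0,"tz":0,"ax":0,"ay":0,"az":3},
  {"claw":1,"tx":0,"ty":0,"tz":0,"ax":0,"ay":0,"az":3},
  {"claw":1,"tx":0,"ty":0,"tz":0,"ax":0,"ay":0,"az":1},
  {"claw":1,"tx":0,"ty":0,"tz":0,"ax":0,"ay":0,"az":1},
])

```text
clock: 9.07
tcp_pos: [0.5569, -0.1047, 0.2474]
orientation: [-1.984, -2.436, 0.003]
contact_force: [-5.0, -0.1, 10.0]
grip_width: 0.0482
gripper_force: 91.9
```

```bash
python3 m.py 4; python3 s.py w4.png
```

```text
t 9.22 yaw 1.775 Mtool [0.928 0.179 0.026] sd [0.026 0.013 0.107] F [-4.81 -0.49 10.69] tcp [ 0.5569 -0.1048  0.2473] j [ 0.44  0.54 -0.47  1.92  0.35  0.76 -0.02] w 0.0481 91.9
{'clock': 9.2667, 'joints': [0.4369, 0.543, -0.4663, 1.9178, 0.3452, 0.7609, -0.0208], 'tcp_pos': [0.5569, -0.1048, 0.2473], 'orientation': [-1.9832, -2.4361, 0.0025], 'moment': [0.1038, 0.9242, -0.1212], 'contact_force': [-5.1439, -0.0549, 11.8721]}
yaw 1.7750267689704522 z [-0.0013 -0.001  -1.    ]
knob_grip 0.85 [ 0.5556 -0.1057  0.0888] tool: [-0.0006 -0.0013  0.1586]
cam_disc 0.86 [ 0.5502 -0.0926  0.0459] tool: [ 0.0135 -0.0038  0.2015]
peg 0.6 [ 0.6814 -0.0447  0.0213] tool: [0.0338 0.1345 0.2258]
```

View pics/w4.png

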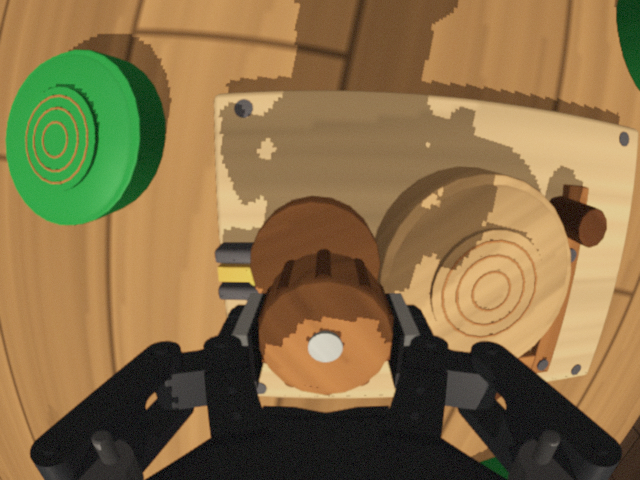

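The cam has turned with the knob (cam centre (315,255), knob dot (325,347)), so it is loose and not slipping. The blank is still short of the upper peg (578,220). My geometry puts home at about 1.45 rad. I go to about 1.1 and then creep with torque readings.

Request:
arm_command([
  {"claw":1,"tx":0,"ty":-0.001,"tz":0,"ax":0,"ay":0,"az":2},
  {"claw":1,"tx":0,"ty":0,"tz":0,"ax":0,"ay":0,"az":2},
  {"claw":1,"tx":0,"ty":0,"tz":0,"ax":0,"ay":0,"az":2},
  {"claw":1,"tx":0,"ty":0,"tz":0,"ax":0,"ay":0,"az":1},
  {"claw":1,"tx":0,"ty":0,"tz":0,"ax":0,"ay":0,"az":1},
  {"claw":1,"tx":0,"ty":0,"tz":0,"ax":0,"ay":0,"az":0},
  {"claw":1,"tx":0,"ty":0,"tz":0,"ax":0,"ay":0,"az":0},
  {"claw":1,"tx":0,"ty":0,"tz":0,"ax":0,"ay":0,"az":0},
  {"claw":1,"tx":0,"ty":0,"tz":0,"ax":0,"ay":0,"az":0},
  {"claw":1,"tx":0,"ty":0,"tz":0,"ax":0,"ay":0,"az":0},
])

```text
clock: 10.35
tcp_pos: [0.5564, -0.1049, 0.2474]
orientation: [2.148, 2.292, -0.001]
contact_force: [-2.0, 0.4, 9.1]
grip_width: 0.0478
gripper_force: 91.7
```

```bash
python3 m.py 3
```

```text
t 10.45 yaw 1.6355 Mtool [0.628 0.109 0.115] sd [0.028 0.027 0.009] F [-2.78  0.3   8.86] tcp [ 0.5564 -0.1049  0.2474] j [ 0.41  0.54 -0.43  1.92  0.32  0.75 -0.14] w 0.0482 91.7
```

Request:
arm_command([
  {"claw":1,"tx":0,"ty":0,"tz":0,"ax":0,"ay":0,"az":0.5},
  {"claw":1,"tx":0,"ty":0,"tz":0,"ax":0,"ay":0,"az":0.5},
  {"claw":1,"tx":0,"ty":0,"tz":0,"ax":0,"ay":0,"az":0.5},
  {"claw":1,"tx":0,"ty":0,"tz":0,"ax":0,"ay":0,"az":0.5},
  {"claw":1,"tx":0,"ty":0,"tz":0,"ax":0,"ay":0,"az":0.5},
  {"claw":1,"tx":0,"ty":0,"tz":0,"ax":0,"ay":0,"az":0.5},
  {"claw":1,"tx":0,"ty":0,"tz":0,"ax":0,"ay":0,"az":0.5},
  {"claw":1,"tx":0,"ty":0,"tz":0,"ax":0,"ay":0,"az":0.5},
  {"claw":1,"tx":0,"ty":0,"tz":0,"ax":0,"ay":0,"az":0},
  {"claw":1,"tx":0,"ty":0,"tz":0,"ax":0,"ay":0,"az":0},
])

```text
clock: 11.33
tcp_pos: [0.5564, -0.1049, 0.2474]
orientation: [2.226, 2.216, -0.001]
contact_force: [-2.9, 0.7, 8.9]
grip_width: 0.0482
gripper_force: 91.7
```

```bash
python3 m.py 3
```

```text
t 11.43 yaw 1.5659 Mtool [0.648 0.063 0.07 ] sd [0.02  0.015 0.018] F [-2.99  0.23  9.07] tcp [ 0.5564 -0.1049  0.2474] j [ 0.4   0.53 -0.42  1.92  0.31  0.75 -0.2 ] w 0.0482 91.7
```

Request:
arm_command([
  {"claw":1,"tx":0,"ty":0,"tz":0,"ax":0,"ay":0,"az":0.4},
  {"claw":1,"tx":0,"ty":0,"tz":0,"ax":0,"ay":0,"az":0.4},
  {"claw":1,"tx":0,"ty":0,"tz":0,"ax":0,"ay":0,"az":0.4},
  {"claw":1,"tx":0,"ty":0,"tz":0,"ax":0,"ay":0,"az":0.4},
  {"claw":1,"tx":0,"ty":0,"tz":0,"ax":0,"ay":0,"az":0.4},
  {"claw":1,"tx":0,"ty":0,"tz":0,"ax":0,"ay":0,"az":0.4},
  {"claw":1,"tx":0,"ty":0,"tz":0,"ax":0,"ay":0,"az":0.4},
  {"claw":1,"tx":0,"ty":0,"tz":0,"ax":0,"ay":0,"az":0.4},
  {"claw":1,"tx":0,"ty":0,"tz":0,"ax":0,"ay":0,"az":0.4},
  {"claw":1,"tx":0,"ty":0,"tz":0,"ax":0,"ay":0,"az":0.4},
])

```text
clock: 12.32
tcp_pos: [0.5563, -0.1049, 0.2474]
orientation: [2.302, 2.137, -0.001]
contact_force: [-2.9, 0.7, 9.7]
grip_width: 0.0483
gripper_force: 91.7
```

```bash
sed -i 's/^M=R/print("mz",[round(-m[2],3) for m in Mo])\nM=R/' m.py; python3 m.py 3
```

```text
mz [np.float64(-0.148), np.float64(-0.048), np.float64(0.056)]
t 12.42 yaw 1.4962 Mtool [ 0.698  0.029 -0.047] sd [0.023 0.018 0.083] F [-3.04  0.49 10.05] tcp [ 0.5563 -0.1048  0.2474] j [ 0.39  0.53 -0.4   1.92  0.3   0.75 -0.26] w 0.0477 91.8
```

Request:
arm_command([
  {"claw":1,"tx":0,"ty":0,"tz":0,"ax":0,"ay":0,"az":0.3},
  {"claw":1,"tx":0,"ty":0,"tz":0,"ax":0,"ay":0,"az":0.3},
  {"claw":1,"tx":0,"ty":0,"tz":0,"ax":0,"ay":0,"az":0.3},
  {"claw":1,"tx":0,"ty":0,"tz":0,"ax":0,"ay":0,"az":0.3},
  {"claw":1,"tx":0,"ty":0,"tz":0,"ax":0,"ay":0,"az":0.3},
  {"claw":1,"tx":0,"ty":0,"tz":0,"ax":0,"ay":0,"az":0.3},
  {"claw":1,"tx":0,"ty":0,"tz":0,"ax":0,"ay":0,"az":0.3},
  {"claw":1,"tx":0,"ty":0,"tz":0,"ax":0,"ay":0,"az":0.3},
  {"claw":1,"tx":0,"ty":0,"tz":0,"ax":0,"ay":0,"az":0.3},
  {"claw":1,"tx":0,"ty":0,"tz":0,"ax":0,"ay":0,"az":0.3},
])

```text
clock: 13.3
tcp_pos: [0.5562, -0.1049, 0.2474]
orientation: [2.357, 2.076, -0.001]
contact_force: [-3.5, 0.6, 9.2]
grip_width: 0.048
gripper_force: 91.8
```

```bash
python3 m.py 3
```

```text
mz [np.float64(-0.168), np.float64(-0.051), np.float64(-0.067)]
t 13.4 yaw 1.4439 Mtool [ 0.727 -0.007 -0.096] sd [0.03  0.003 0.052] F [-4.07  0.42  9.76] tcp [ 0.5562 -0.1049  0.2474] j [ 0.38  0.53 -0.39  1.92  0.29  0.74 -0.3 ] w 0.048 91.9
```

The moving torque is about 0.15 N m, which is dry friction plus sliding the blank. The blank isn't home yet, so I creep on.

Request:
arm_command([
  {"claw":1,"tx":0,"ty":0,"tz":0,"ax":0,"ay":0,"az":0.3},
  {"claw":1,"tx":0,"ty":0,"tz":0,"ax":0,"ay":0,"az":0.3},
  {"claw":1,"tx":0,"ty":0,"tz":0,"ax":0,"ay":0,"az":0.3},
  {"claw":1,"tx":0,"ty":0,"tz":0,"ax":0,"ay":0,"az":0.3},
  {"claw":1,"tx":0,"ty":0,"tz":0,"ax":0,"ay":0,"az":0.3},
  {"claw":1,"tx":0,"ty":0,"tz":0,"ax":0,"ay":0,"az":0.3},
  {"claw":1,"tx":0,"ty":0,"tz":0,"ax":0,"ay":0,"az":0.3},
  {"claw":1,"tx":0,"ty":0,"tz":0,"ax":0,"ay":0,"az":0.3},
  {"claw":1,"tx":0,"ty":0,"tz":0,"ax":0,"ay":0,"az":0.3},
  {"claw":1,"tx":0,"ty":0,"tz":0,"ax":0,"ay":0,"az":0.3},
])

```text
clock: 14.28
tcp_pos: [0.5562, -0.1048, 0.2473]
orientation: [2.411, 2.014, -0.001]
contact_force: [-4.6, -0.0, 10.0]
grip_width: 0.0476
gripper_force: 91.9
```

```bash
python3 m.py 1
```

```text
mz [np.float64(-0.123)]
t 14.28 yaw 1.3918 Mtool [ 0.781 -0.114 -0.123] sd [0. 0. 0.] F [-4.63 -0.01  9.97] tcp [ 0.5562 -0.1048  0.2473] j [ 0.37  0.53 -0.37  1.92  0.28  0.74 -0.35] w 0.0476 91.9
```

Request:
arm_command([
  {"claw":1,"tx":0,"ty":0,"tz":0,"ax":0,"ay":0,"az":0.3},
  {"claw":1,"tx":0,"ty":0,"tz":0,"ax":0,"ay":0,"az":0.3},
  {"claw":1,"tx":0,"ty":0,"tz":0,"ax":0,"ay":0,"az":0.3},
  {"claw":1,"tx":0,"ty":0,"tz":0,"ax":0,"ay":0,"az":0.3},
  {"claw":1,"tx":0,"ty":0,"tz":0,"ax":0,"ay":0,"az":0.3},
  {"claw":1,"tx":0,"ty":0,"tz":0,"ax":0,"ay":0,"az":0.3},
  {"claw":1,"tx":0,"ty":0,"tz":0,"ax":0,"ay":0,"az":0.3},
  {"claw":1,"tx":0,"ty":0,"tz":0,"ax":0,"ay":0,"az":0.3},
  {"claw":1,"tx":0,"ty":0,"tz":0,"ax":0,"ay":0,"az":0.3},
  {"claw":1,"tx":0,"ty":0,"tz":0,"ax":0,"ay":0,"az":0.3},
])

```text
clock: 15.17
tcp_pos: [0.5561, -0.1048, 0.2473]
orientation: [2.463, 1.95, -0.002]
contact_force: [-3.3, 0.3, 10.8]
grip_width: 0.048
gripper_force: 91.9
```

```bash
python3 m.py 1
```

```text
mz [np.float64(-0.118)]
t 15.17 yaw 1.3395 Mtool [ 0.78  -0.087 -0.119] sd [0. 0. 0.] F [-3.31  0.28 10.79] tcp [ 0.5561 -0.1048  0.2473] j [ 0.36  0.52 -0.36  1.93  0.27  0.74 -0.39] w 0.048 91.9
```

Request:
arm_command([
  {"claw":1,"tx":0,"ty":0,"tz":0,"ax":0,"ay":0,"az":0.3},
  {"claw":1,"tx":0,"ty":0,"tz":0,"ax":0,"ay":0,"az":0.3},
  {"claw":1,"tx":0,"ty":0,"tz":0,"ax":0,"ay":0,"az":0.3},
  {"claw":1,"tx":0,"ty":0,"tz":0,"ax":0,"ay":0,"az":0.3},
  {"claw":1,"tx":0,"ty":0,"tz":0,"ax":0,"ay":0,"az":0.3},
  {"claw":1,"tx":0,"ty":0,"tz":0,"ax":0,"ay":0,"az":0.3},
  {"claw":1,"tx":0,"ty":0,"tz":0,"ax":0,"ay":0,"az":0.3},
  {"claw":1,"tx":0,"ty":0,"tz":0,"ax":0,"ay":0,"az":0.3},
  {"claw":1,"tx":0,"ty":0,"tz":0,"ax":0,"ay":0,"az":0.3},
  {"claw":1,"tx":0,"ty":0,"tz":0,"ax":0,"ay":0,"az":0.3},
])

```text
clock: 16.05
tcp_pos: [0.5561, -0.1048, 0.2474]
orientation: [2.513, 1.885, -0.002]
contact_force: [-4.1, 0.2, 10.8]
grip_width: 0.0476
gripper_force: 92.0
```

```bash
python3 m.py 1; python3 s.py w5.png | tail -4
```

```text
mz [np.float64(-0.187)]
t 16.05 yaw 1.2871 Mtool [ 0.857 -0.211 -0.188] sd [0. 0. 0.] F [-4.14  0.23 10.77] tcp [ 0.5561 -0.1048  0.2474] j [ 0.35  0.52 -0.35  1.93  0.26  0.74 -0.43] w 0.0476 92.0
yaw 1.2867710416942597 z [-7.e-04 -8.e-04 -1.e+00]
knob_grip 0.8 [ 0.555  -0.1045  0.0883] tool: [ 0.0002 -0.001   0.159 ]
cam_disc 0.68 [ 0.5571 -0.0922  0.0428] tool: [ 0.0126 -0.0024  0.2046]
peg 0.86 [ 0.6834 -0.0499  0.0239] tool: [0.0886 0.1069 0.2233]
```

View pics/w5.png

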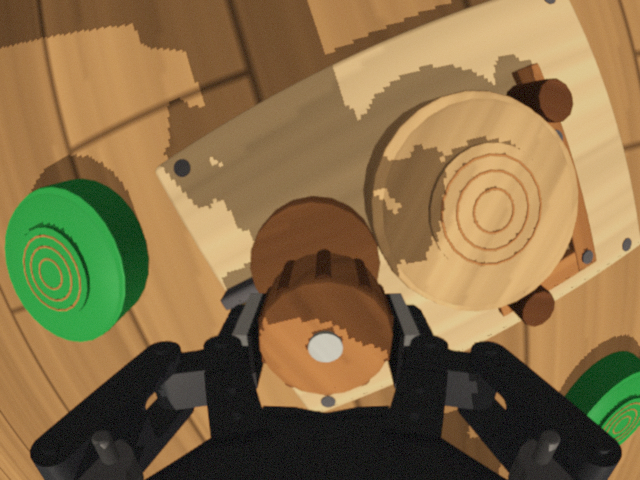

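The blank (475,200) now nearly reaches both pegs, at (545,98) and (528,305). The torque is starting to rise, so I use smaller steps.

Request:
arm_command([
  {"claw":1,"tx":0,"ty":0,"tz":0,"ax":0,"ay":0,"az":0.2},
  {"claw":1,"tx":0,"ty":0,"tz":0,"ax":0,"ay":0,"az":0.2},
  {"claw":1,"tx":0,"ty":0,"tz":0,"ax":0,"ay":0,"az":0.2},
  {"claw":1,"tx":0,"ty":0,"tz":0,"ax":0,"ay":0,"az":0.2},
  {"claw":1,"tx":0,"ty":0,"tz":0,"ax":0,"ay":0,"az":0.2},
  {"claw":1,"tx":0,"ty":0,"tz":0,"ax":0,"ay":0,"az":0.2},
  {"claw":1,"tx":0,"ty":0,"tz":0,"ax":0,"ay":0,"az":0.2},
  {"claw":1,"tx":0,"ty":0,"tz":0,"ax":0,"ay":0,"az":0.2},
  {"claw":1,"tx":0,"ty":0,"tz":0,"ax":0,"ay":0,"az":0.2},
  {"claw":1,"tx":0,"ty":0,"tz":0,"ax":0,"ay":0,"az":0.2},
])

```text
clock: 17.18
tcp_pos: [0.5561, -0.1048, 0.2474]
orientation: [2.545, 1.841, -0.002]
contact_force: [-3.9, 0.1, 10.4]
grip_width: 0.048
gripper_force: 91.9
```

```bash
python3 m.py 1
```

```text
mz [np.float64(-0.256)]
t 17.18 yaw 1.2525 Mtool [ 0.79  -0.208 -0.256] sd [0. 0. 0.] F [-3.87  0.08 10.37] tcp [ 0.5561 -0.1048  0.2474] j [ 0.34  0.52 -0.34  1.93  0.25  0.74 -0.46] w 0.048 91.9
```

Request:
arm_command([
  {"claw":1,"tx":0,"ty":0,"tz":0,"ax":0,"ay":0,"az":0.2},
  {"claw":1,"tx":0,"ty":0,"tz":0,"ax":0,"ay":0,"az":0.2},
  {"claw":1,"tx":0,"ty":0,"tz":0,"ax":0,"ay":0,"az":0.2},
  {"claw":1,"tx":0,"ty":0,"tz":0,"ax":0,"ay":0,"az":0.2},
  {"claw":1,"tx":0,"ty":0,"tz":0,"ax":0,"ay":0,"az":0.2},
  {"claw":1,"tx":0,"ty":0,"tz":0,"ax":0,"ay":0,"az":0.2},
  {"claw":1,"tx":0,"ty":0,"tz":0,"ax":0,"ay":0,"az":0.2},
  {"claw":1,"tx":0,"ty":0,"tz":0,"ax":0,"ay":0,"az":0.2},
  {"claw":1,"tx":0,"ty":0,"tz":0,"ax":0,"ay":0,"az":0.2},
  {"claw":1,"tx":0,"ty":0,"tz":0,"ax":0,"ay":0,"az":0.2},
])

```text
clock: 18.07
tcp_pos: [0.556, -0.1048, 0.2474]
orientation: [2.577, 1.797, -0.002]
contact_force: [-4.3, -0.4, 10.8]
grip_width: 0.048
gripper_force: 91.9
```

```bash
python3 m.py 1
```

```text
mz [np.float64(-0.359)]
t 18.07 yaw 1.218 Mtool [ 0.831 -0.204 -0.36 ] sd [0. 0. 0.] F [-4.26 -0.42 10.76] tcp [ 0.556  -0.1048  0.2474] j [ 0.33  0.52 -0.33  1.93  0.25  0.73 -0.49] w 0.048 91.9
```

Torque is climbing about 0.03 N m per 0.01 rad, so the blank is home with a nip of about 11 N. Letting go loses some, so I add 1°.

Request:
arm_command([
  {"claw":1,"tx":0,"ty":0,"tz":0,"ax":0,"ay":0,"az":0.2},
  {"claw":1,"tx":0,"ty":0,"tz":0,"ax":0,"ay":0,"az":0.2},
  {"claw":1,"tx":0,"ty":0,"tz":0,"ax":0,"ay":0,"az":0.2},
  {"claw":1,"tx":0,"ty":0,"tz":0,"ax":0,"ay":0,"az":0.2},
  {"claw":1,"tx":0,"ty":0,"tz":0,"ax":0,"ay":0,"az":0.2},
  {"claw":1,"tx":0,"ty":0,"tz":0,"ax":0,"ay":0,"az":0},
  {"claw":1,"tx":0,"ty":0,"tz":0,"ax":0,"ay":0,"az":0},
  {"claw":1,"tx":0,"ty":0,"tz":0,"ax":0,"ay":0,"az":0},
  {"claw":1,"tx":0,"ty":0,"tz":0,"ax":0,"ay":0,"az":0},
  {"claw":1,"tx":0,"ty":0,"tz":0,"ax":0,"ay":0,"az":0},
])

```text
clock: 18.95
tcp_pos: [0.556, -0.1048, 0.2473]
orientation: [2.592, 1.774, -0.002]
contact_force: [-5.6, 0.1, 11.5]
grip_width: 0.0481
gripper_force: 92.0
```

```bash
python3 m.py 4;  python3 s.py w6.png | tail -4
```

```text
mz [np.float64(-0.295), np.float64(-0.288), np.float64(-0.258), np.float64(-0.281)]
t 19.1 yaw 1.2005 Mtool [ 0.871 -0.224 -0.281] sd [0.023 0.016 0.014] F [-4.92  0.43 11.11] tcp [ 0.556  -0.1048  0.2473] j [ 0.33  0.52 -0.33  1.93  0.24  0.73 -0.51] w 0.0479 92.0
yaw 1.2005913517484887 z [-1.e-03 -9.e-04 -1.e+00]
knob_grip 0.97 [ 0.5539 -0.1071  0.0869] tool: [-0.0028 -0.001   0.1604]
cam_disc 0.91 [ 0.558  -0.0905  0.0469] tool: [ 0.0142 -0.0031  0.2005]
peg 0.75 [ 0.6855 -0.045   0.0254] tool: [0.1028 0.0992 0.2218]
```

View pics/w6.png

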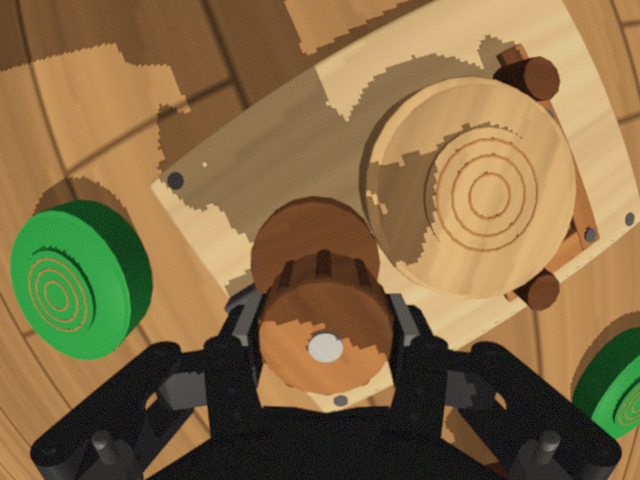

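The blank (470,187) touches both pegs, at (530,78) and (537,290). The estimated nip is about 14 N held. I let go in place and compare pictures for knob spring-back.

Request:
arm_command([
  {"claw":1,"tx":0,"ty":0,"tz":0,"ax":0,"ay":0,"az":0},
  {"claw":1,"tx":0,"ty":0,"tz":0,"ax":0,"ay":0,"az":0},
  {"claw":1,"tx":0,"ty":0,"tz":0,"ax":0,"ay":0,"az":0},
  {"claw":0,"tx":0,"ty":0,"tz":0,"ax":0,"ay":0,"az":0},
  {"claw":0,"tx":0,"ty":0,"tz":0,"ax":0,"ay":0,"az":0},
  {"claw":0,"tx":0,"ty":0,"tz":0,"ax":0,"ay":0,"az":0},
  {"claw":0,"tx":0,"ty":0,"tz":0,"ax":0,"ay":0,"az":0},
  {"claw":0,"tx":0,"ty":0,"tz":0,"ax":0,"ay":0,"az":0},
  {"claw":0,"tx":0,"ty":0,"tz":0,"ax":0,"ay":0,"az":0},
  {"claw":0,"tx":0,"ty":0,"tz":0,"ax":0,"ay":0,"az":0},
], squeeze=20)

```text
clock: 20.23
tcp_pos: [0.5564, -0.1047, 0.2466]
orientation: [-2.593, -1.773, 0.0]
contact_force: [-0.9, -0.1, -0.0]
grip_width: 0.0854
gripper_force: 0.0
```

```bash
python3 m.py 2; python3 - <<'E'
from h import *
T,im=look('wrist','w7.png')
a=cv2.imread('pics/w6.png')[:,:,::-1]
def cmp(a,b,roi,nm):
    y0,y1,x0,x1=roi
    A=cv2.cvtColor(np.ascontiguousarray(a),cv2.COLOR_RGB2GRAY);B=cv2.cvtColor(np.ascontiguousarray(b),cv2.COLOR_RGB2GRAY)
    mk=np.zeros_like(A);mk[y0:y1,x0:x1]=255
    p=cv2.goodFeaturesToTrack(A,60,0.01,5,mask=mk)
    q,s,_=cv2.calcOpticalFlowPyrLK(A,B,p,None,winSize=(15,15));s=s[:,0]==1
    d=(q-p)[s][:,0]
    M,i=cv2.estimateAffinePartial2D(p[s],q[s],ransacReprojThreshold=1)
    print(nm,s.sum(),i.sum(),'med',np.median(d,0).round(2),'rot',round(np.arctan2(M[1,0],M[0,0]),4))
cmp(a,im,(255,300,275,380),'knobflutes'); cmp(a,im,(205,250,270,360),'cam');cmp(a,im,(90,290,375,560),'blank')
cmp(a,im,(40,110,500,560),'pega');cmp(a,im,(270,310,515,560),'pegb');cmp(a,im,(100,400,160,250),'board')
c=np.hstack([x[190:395,250:400] for x in (a,im)]);cv2.imwrite('pics/c.png',cv2.resize(c,None,fx=2.6,fy=2.6)[:,:,::-1])
E
```

```text
mz [np.float64(0.003), np.float64(-0.016)]
t 20.28 yaw 1.1997 Mtool [-0.001 -0.022 -0.006] sd [0.027 0.002 0.01 ] F [-0.74 -0.26 -0.4 ] tcp [ 0.5564 -0.1047  0.2467] j [ 0.33  0.52 -0.33  1.93  0.24  0.73 -0.51] w 0.0855 0.0
knobflutes 59 38 med [-1.43  1.42] rot -0.004
cam 60 19 med [-1.53  1.17] rot -0.0071
blank 57 24 med [-0.45  0.7 ] rot 0.0012
pega 51 47 med [-0.28  0.32] rot -0.0007
pegb 18 18 med [-0.31  0.88] rot 0.0007
board 60 12 med [-1.81  1.13] rot -0.0021
```

View pics/c.png

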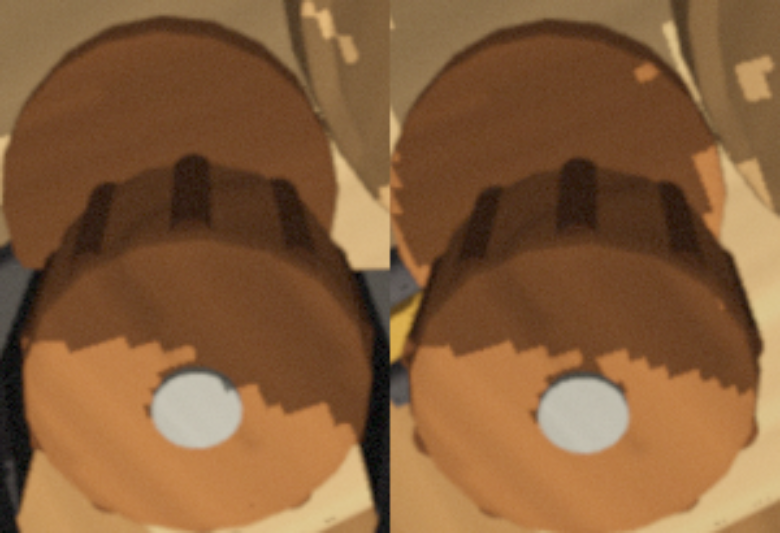

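The flutes keep their place relative to the centre dot, with at most about 0.006 rad of spring-back. The nip therefore stays near 12 N, and blank and pegs have not moved. I retreat upward.

Request:
arm_command([
  {"claw":0,"tx":0,"ty":0,"tz":-0.005,"ax":0,"ay":0,"az":0},
  {"claw":0,"tx":0,"ty":0,"tz":-0.01,"ax":0,"ay":0,"az":0},
  {"claw":0,"tx":0,"ty":0,"tz":-0.015,"ax":0,"ay":0,"az":0},
  {"claw":0,"tx":0,"ty":0,"tz":-0.02,"ax":0,"ay":0,"az":0},
  {"claw":0,"tx":0,"ty":0,"tz":-0.02,"ax":0,"ay":0,"az":0},
  {"claw":0,"tx":0,"ty":0,"tz":-0.02,"ax":0,"ay":0,"az":0},
  {"claw":0,"tx":0,"ty":0,"tz":-0.02,"ax":0,"ay":0,"az":0},
  {"claw":0,"tx":0,"ty":0,"tz":-0.01,"ax":0,"ay":0,"az":0},
  {"claw":0,"tx":0,"ty":0,"tz":0,"ax":0,"ay":0,"az":0},
  {"claw":0,"tx":0,"ty":0,"tz":0,"ax":0,"ay":0,"az":0},
])

```text
clock: 21.22
tcp_pos: [0.5563, -0.1047, 0.3671]
orientation: [2.592, 1.773, 0.001]
contact_force: [-0.4, 0.1, -0.2]
grip_width: 0.0853
gripper_force: 0.0
```

```bash
python3 -c "
from h import *
o=r.get_obs();print(o['clock'],o['tcp_pos'],o['contact_force']);look('wrist','w8.png')"
```

```text
21.2167 [ 0.55628761 -0.10468781  0.3670603 ] [-0.43394899  0.0827658  -0.24400723]
```

View pics/w8.png

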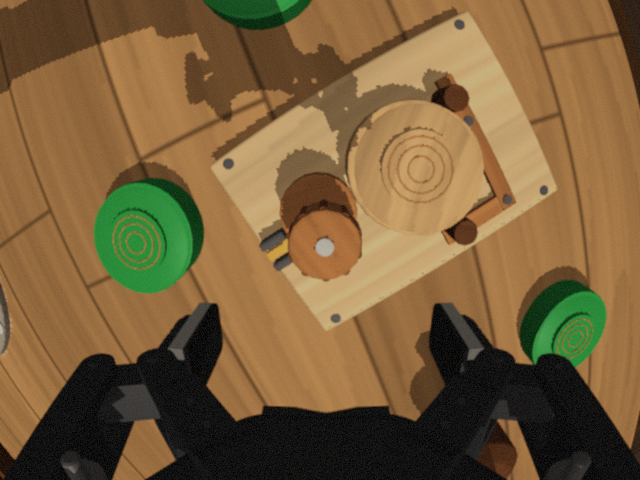

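The blank (415,167) lies against the pegs at (455,97) and (465,230) with the cam at (318,200) bearing on it, and the gripper is clear.

```bash
python3 -c "
from bench import r
print(r.hand_in())"
```

```text
the job is handed in; nothing more can be done
None
```

I broke the knob loose, turned the cam to about 1.48 rad until the blank sat against both pegs at roughly 12 N (estimated from the turning torque, not measured directly), let go, and handed the job in at about 21 s; no verdict was returned.

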